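# Fit the bayonet collar to the filter box and hold it home

## Task

Pick up the large knurled aluminium collar from the bench and set it over the round port on top of the small pine box. Turn it there until its hidden keyways drop over the port's pins, push it down fully home against the spring of the rubber seal, and finish while still holding it pushed down: do not let go. Leave the other things on the bench where they are.

Things in the scene. Friction and masses are not known exactly. Their poses are not given: they have to be found in the camera images.
- collar: The large knurled collar: a round aluminium cap, 58 mm across, 38 mm tall, 0.12 to 0.19 kg, standing open side down on the bench; can be gripped across any diameter. Origin: centre of its underside (open rim); z up through the closed flat top.
- bore (a point): Point on the collar's axis, 30 mm above its underside: the inner face of its closed top (8 mm thick). Below is a bore of 36 mm diameter with four straight keyways down its full depth, 12 mm wide, reaching 24.8 mm from the axis, 90 degrees apart. Nothing outside marks where they lie, and this frame's x and y axes do not point along them.
- filter_box: A fixed pine box, 200 mm (its x) x 160 mm (its y) x 60 mm tall, with a round port in the middle of its top: a grey flange 92 mm across, 6 mm thick, carrying an upright aluminium spigot. Origin: centre of the box's underside.
- port (a point): Centre of the flat top of the spigot, 100 mm above the bench, z up. The spigot is 34 mm in diameter and stands 34 mm above the flange; its top 4 mm taper to 27 mm. The collar is home when its closed top meets this face: its underside is then 30 mm below this point.
- pin_level (a point): Point on the spigot's axis, 20 mm below its top, level with the tops of four steel pins, 90 degrees apart, 6 mm square, reaching 23 mm from the axis. Which way they point changes and is not reported. The collar's underside rests on them until keyways and pins line up within 2 to 3 mm; a turn of at most 90 degrees either way does that, then it is free to drop 5.5 mm to the seal.
- seal_level (a point): Point on the spigot's axis, 25.5 mm below its top, level with the top of the sprung rubber sealing ring (55 mm across) round its foot. The collar's underside meets it here and must push it down 4.5 mm more to be home, against 3 N at first, rising to about 5 N. Let go, the collar springs back up by those 4.5 mm.
- small_cap: Not needed: a smaller knurled aluminium cap, 43 mm across, 24 mm tall, solid. Origin: centre of its underside.
- sleeve: Not needed: an open smooth-sided grey plastic pipe sleeve, 60 mm outside, 48 mm bore, 40 mm tall. Origin: centre of its underside.
- glue: Not needed: a white glue bottle, 56 mm across, 150 mm tall. Origin: centre of its underside.
- offcut: Not needed: a pine offcut 110 x 45 x 19 mm lying flat, long side along its x axis. Origin: centre of its underside.
- sander: Not needed: a cork sanding block 100 x 60 x 26 mm. Origin: centre of its underside.
- driver: Not needed: a screwdriver with wooden handle lying on the bench along its x axis, about 200 mm long, 30 mm high.
- clamp: Not needed: an F-shaped bar clamp lying flat, bar 280 mm along its x axis, jaws reaching 90 mm to its +y, 28 mm high.
There are look-alikes about, which are no part of the job. What is shaped like the collar but purple is not meant.

How it is judged (in metres and radians):
At the end, for the whole second after the job is handed in: The collar is upright (within 0.08 rad) over the port (within 4 mm), its underside at least 28 mm below the spigot's top, that is within 2 mm of fully home and pressed into the sprung seal, at rest, and the fingers are still holding or pressing it with at least 2 N (z of collar in the frame of port below -0.028 m and horizontal distance between collar and port below 0.004 m and angle between collar's own z axis and vertical below 0.08 rad and linear speed of collar below 0.02 m/s and contact force between the fingers and collar above 2 N); the arm keeps its last pose, push and grip.
It fails at once if another thing on the bench is moved by more than 30 mm (distance of any of small_cap, sleeve, glue, offcut, sander, driver, clamp from where it was at the start of the episode above 0.03 m).
It also fails if it takes over 64 s, if anything falls off the work surface, if the arm or the gripper's body presses on something with over 40 N, if the wrist force passes 120 N, or if a joint passes its speed limit or range.

## Robot

A 6-joint arm with a two-finger parallel gripper is mounted at the origin on the work surface. World frame = base frame: x ahead of the robot, y to its left, z up, the work surface at z = 0. Lengths are in mm, angles in rad, forces in N, time in s.
With the tool pointing down it reaches from about 350 to 975 mm from the base axis. Payload 7.1 kg.
Tool frame: the origin (TCP) lies midway between the tips of the shut fingers; the grasp point (between the pads) lies 19 mm behind it (ctrl.hold_point_z is the distance from the TCP to the grasp point, in mm); z points along the fingers, y is the direction in which the jaws open and shut (so a half turn about z gives the same grasp; the last joint's range is limited). The gripper opens to 88 mm and grips with 3 to 60 N. Pads are 20 mm wide; open, the fingers measure 115 mm over their backs; the gripper's body (75 mm by 178 mm) begins 61 mm behind the grasp point.
Start: joints at [1.184, 0.423, 1.63, -0, 1.089, -0.019], TCP at [224.695, 583.195, 222.675] pointing down, gripper open.
Joint ranges: [-3, 3], [-0.9, 2.11], [0.09, 2.58], [-1.31, 4.45], [0.11, 2.69], [-2.54, 2.54]. Speed limits (rad/s): [2.39, 2.39, 3.01, 3.14, 3.14, 3.14].

## Interface

Orientations are given as a rotation vector (axis times angle).
In Python, from workcell import ctrl, eyes gives the robot as it stands.
- The arm moves only by the tool move_arm, never from a script. Its argument "deltas" is a list of rows, each a list of 6 numbers: the shift along the tool's x, y, z in mm, then the turn, a rotation vector about the tool's x, y, z in rad. A call has 1 to 5 rows; each row shifts and turns the pose as measured when the row begins, along the tool's axes as they then stand; what a row does not reach is not made up. A row lasts 1/12 s, in which the tool goes at most 41.7 mm and 7.16 degrees, less where a joint would pass 70% of its speed; a pose out of reach is approached as far as the arm can. A call is refused whole if a number of a shift passes 41.7 or a number of a turn 0.125, either way. A call with a gripper value outside its range is refused whole. "hand" is the closure, from -1 (fully open) to 1 (shut), set as the call begins (left out, the last holds). The fingers move at their own pace and stop on an object; the grip force is fixed at half the most. Time passes only in rows, so rows that do not move let the fingers close. It gives the time, the measured TCP pose, the force and the opening at its end, in the units of the state.
- ctrl.get_obs(): the state, without advancing time (a new reading comes with each control period).
- eyes.get_image(name): name is "scene" or "top"; returns a dict with "frame" (480x640x3 uint8, red, green, blue), "range_z" (480x640 float32, mm along the optical axis (not along the pixel's ray), 0 where there is no reading), "fx", "fy", "cx", "cy" (pixels), "D" ([k1, k2, p1, p2, k3] as OpenCV has them; the pictures are not rectified), "cam_to_world" (4x4, takes a point from camera to world coordinates). Camera axes: x right, y down, z forward; pixel columns grow to the right and rows downward; lengths in mm; the calibration is good to about 2 mm. A picture is of the moment at which its call begins.
- ctrl.close_job(): hands the job in, once; it reports no verdict.
The state is a dict: "t": time; "qpos": joint angles; "qvel": joint speeds; "joint_torque": joint torques, N m; "ee_pos": TCP position; "orientation": TCP orientation; "ft_force": force on the tool from outside, world axes, zero at the start; "moment": the same for the moment, N m; "width": finger opening in mm.
Only numpy, scipy, OpenCV 4.12 (cv2) and the standard library are available. Lean on these libraries where they do the work, as an engineer would, in place of code of your own. Each camera call takes 0.05 s, during which the arm holds its last target.

## Working session

There is one attempt and no reset: what is moved stays moved. The work goes in short steps, Python scripts to look and compute and a tool call to move; the robot and the scene stay as the last step left them, time stands still between calls to the robot, and variables do not carry over. Pictures are saved under pics/ and viewed, and the job is handed in when it is done.

Besides the shell and the picture viewer there is one more tool, called after "Request:" as name([rows], argument=value, ...), one row to a line, values as JSON. move_arm: Moves the arm, as the interface text tells. Its arguments: {"type":"object","properties":{"deltas":{"type":"array"},"hand":{"type":"number"}},"required":["deltas"]}

```bash
mkdir -p pics; ls; cat > h.py <<'E'
import numpy as np, cv2
from workcell import ctrl, eyes
def grab(n,tag):
    d=eyes.get_image(n); cv2.imwrite(f'pics/{tag}.png',d['frame'][:,:,::-1]); np.savez(f'{tag}.npz',**d); return d
def load(tag): return dict(np.load(f'{tag}.npz',allow_pickle=True))
def K(d): return np.array([[d['fx'],0,d['cx']],[0,d['fy'],d['cy']],[0,0,1]],float)
def ray(d,uv):
    uv=np.array(uv,float).reshape(-1,1,2)
    n=cv2.undistortPoints(uv,K(d),np.array(d['D'],float)).reshape(-1,2)
    T=np.array(d['cam_to_world']); v=np.c_[n,np.ones(len(n))]@T[:3,:3].T
    return T[:3,3],v
def onplane(d,uv,z):
    o,v=ray(d,uv); return o+v*((z-o[2])/v[:,2])[:,None]
def depthpts(d,uv):
    o,v=ray(d,uv); uv=np.array(uv).reshape(-1,2).astype(int)
    return o+v*d['range_z'][uv[:,1],uv[:,0]][:,None]
E
python3 - <<'E'
from h import *
for n in('scene','top'):
    d=grab(n,n+'0'); print(n,d['fx'],d['cx'],d['D'],np.round(d['cam_to_world'],3).tolist())
print(ctrl.get_obs())
E
```

```text
pics
scene 462.13978966135556 325.4420267169587 [-0.08147884  0.          0.          0.          0.        ] [[-0.535, 0.451, -0.714, 1244.689], [0.844, 0.265, -0.466, 550.879], [-0.021, -0.852, -0.523, 651.45], [0.0, 0.0, 0.0, 1.0]]
top 549.204078961214 314.86077946080184 [0.03402799 0.         0.         0.         0.        ] [[-0.018, -0.993, 0.114, 344.342], [-1.0, 0.02, 0.011, 49.004], [-0.013, -0.114, -0.993, 1671.671], [0.0, 0.0, 0.0, 1.0]]
{'t': 0.1, 'qpos': array([ 1.18399432e+00,  4.23766617e-01,  1.63060472e+00,  1.63823379e-05,
        1.08860017e+00, -1.90050542e-02]), 'qvel': array([-0.00050582, -0.00019732,  0.00020264,  0.00037154,  0.00128984,
       -0.00187934]), 'joint_torque': array([-1.86876114e-04, -5.45611525e+01, -2.74324322e+01,  6.46048458e-02,
        1.87821809e-02, -3.03946479e-05]), 'ee_pos': array([224.51095772, 582.74639024, 221.9815382 ]), 'orientation': array([-5.74441451e-01, -3.08832995e+00,  2.11667611e-03]), 'ft_force': array([-0.26691752, -0.56994034, -0.01222718]), 'moment': array([-0.06459366,  0.01164398, -0.03978967]), 'width': 87.71864230466268}
```

View pics/scene0.png

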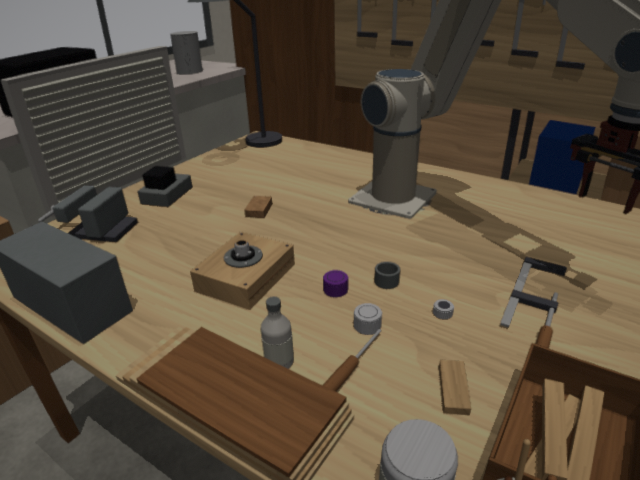

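View pics/top0.png

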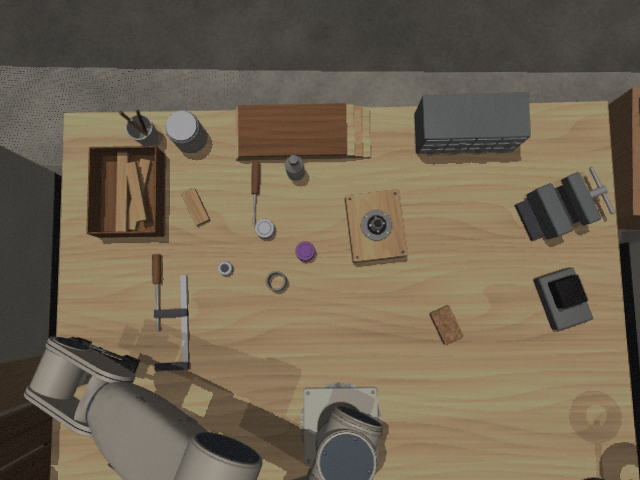

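Candidates, by top and scene pixel:
- Aluminium ring-topped cap at top (264,229) / scene (368,319): probably the collar.
- Purple look-alike at (306,251) / (336,284).
- Grey sleeve at (277,282) / (387,274).
- Small cap at (225,269) / (443,309).
- Large tin at (185,130) / (419,455).

I'll check the first in a close crop and measure it.

```bash
python3 - <<'E'
from h import *
s=load('scene0');t=load('top0')
a=cv2.resize(s['frame'][240:360,300:480],None,fx=4,fy=4,interpolation=2)
cv2.imwrite('pics/c1.png',a[:,:,::-1])
b=cv2.resize(t['frame'][180:300,200:420],None,fx=3.6,fy=3.6,interpolation=2)
cv2.imwrite('pics/c2.png',b[:,:,::-1])
for n,uv in dict(collar=(264,229),purple=(306,251),small=(225,269),port=(377,225),box=(357,205)).items(): print(n,depthpts(t,[uv]).round(1))
for n,uv in dict(collar=(368,313),purple=(336,278),small=(443,305),port=(241,243)).items(): print(n,depthpts(s,[uv]).round(1))
# depth maps to world height
for nm,d in(('top',t),('scene',s)):
    uu,vv=np.meshgrid(np.arange(640),np.arange(480)); P=depthpts(d,np.c_[uu.ravel(),vv.ravel()])
    P=P[d['range_z'].ravel()>0]
    def rep(name,c,r,z0,z1):
        m=(np.hypot(P[:,0]-c[0],P[:,1]-c[1])<r)&(P[:,2]>z0)&(P[:,2]<z1); q=P[m]
        if len(q)>4: 
            (cx,cy),rr=cv2.minEnclosingCircle(q[:,:2].astype(np.float32)); print(nm,name,len(q),q.mean(0).round(1),'enc',round(cx,1),round(cy,1),round(rr,1),'zmax',q[:,2].max().round(1))
    rep('collar',depthpts(t,[(264,229)])[0],45,30,46)
    rep('flange',depthpts(t,[(377,225)])[0],60,63,72)
    rep('spig',depthpts(t,[(377,225)])[0],40,90,108)
E
```

```text
collar [[581.7 218.9  42.7]]
purple [[512.8  94.   44. ]]
small [[465.  338.6  27.2]]
port [[ 578.4 -113.8   99.9]]
box [[645.1 -60.2  62.8]]
collar [[589.7 223.1  37.1]]
purple [[519.1 103.8  37.6]]
small [[471.5 341.4  24.2]]
port [[ 588.6 -109.7  101.3]]
top collar 280 [586.5 219.8  37.9] enc 587.5 219.5 29.4 zmax 46.0
top flange 484 [ 580.8 -113.8   66.7] enc 578.7 -114.0 59.6 zmax 71.9
top spig 87 [ 584.3 -112.9   98.6] enc 585.8 -113.7 17.2 zmax 107.3
scene collar 463 [589.2 222.   37. ] enc 585.6 219.8 30.6 zmax 41.1
scene flange 406 [ 594.  -105.    66.1] enc 575.5 -114.1 55.2 zmax 72.0
scene spig 117 [ 588.4 -110.4   97.2] enc 585.4 -113.6 17.9 zmax 102.1
```

View pics/c1.png

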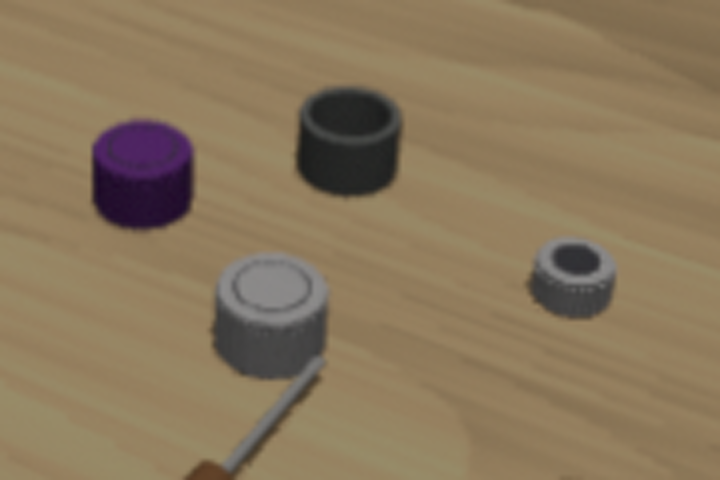

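View pics/c2.png

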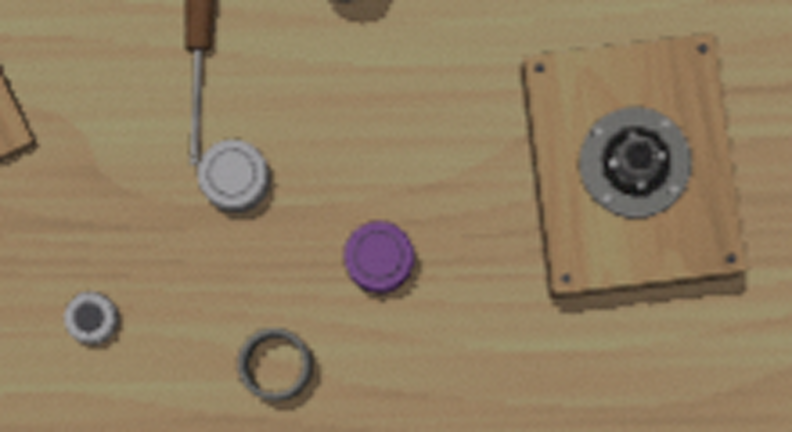

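The close crop shows the silver knurled cap, 58–59 mm across and about 38 mm tall at top (264,229). That is the collar. The screwdriver's tip lies right beside its +y edge, so I'll measure that, the glue bottle and refined centres.

```bash
python3 - <<'E'
from h import *
s=load('scene0');t=load('top0')
# collar outline in top view: bright, low-saturation blob
def blob(d,roi,f):
    x0,y0,x1,y1=roi; hsv=cv2.cvtColor(np.ascontiguousarray(d['frame'][y0:y1,x0:x1]),cv2.COLOR_RGB2HSV)
    m=f(hsv).astype(np.uint8); c,_=cv2.findContours(m,0,1); c=max(c,key=cv2.contourArea); return c.reshape(-1,2)+[x0,y0]
c=blob(t,(245,210,285,250),lambda h:(h[...,1]<40)&(h[...,2]>120))
P=onplane(t,c.astype(float),38); print('collar top',cv2.minEnclosingCircle(P[:,:2].astype(np.float32)),len(c), cv2.fitEllipse(P[:,:2].astype(np.float32)))
c=blob(s,(345,295,390,340),lambda h:(h[...,1]<50)&(h[...,2]>135))
P=onplane(s,c.astype(float),38); print('collar scene topface',cv2.minEnclosingCircle(P[:,:2].astype(np.float32)),cv2.fitEllipse(P[:,:2].astype(np.float32)))
# flange grey
hs=cv2.cvtColor(t['frame'],cv2.COLOR_RGB2HSV); print(hs[212,370],hs[225,355],hs[225,364])
c=blob(t,(355,203,400,247),lambda h:(h[...,1]<60))
P=onplane(t,c.astype(float),66); print('flange',cv2.minEnclosingCircle(P[:,:2].astype(np.float32)),cv2.fitEllipse(P[:,:2].astype(np.float32)))
c=blob(s,(215,235,272,275),lambda h:(h[...,1]<60))
print('flange sc',cv2.fitEllipse(onplane(s,c.astype(float),66)[:,:2].astype(np.float32)))
for n,uv,z in(('drvtip',(254,226),5),('drvmid',(255,205),5),('glue',(294,160),150)): print(n,onplane(t,[uv],z).round(0),depthpts(t,[uv]).round(0))
print('glue sc',depthpts(s,[(273,300),(278,330)]).round(0))
crop=cv2.resize(t['frame'][200:250,352:402],(800,600) if 0 else (600,600),interpolation=2); cv2.imwrite('pics/p1.png',crop[:,:,::-1])
crop=cv2.resize(s['frame'][225:275,205:275],(798,570),interpolation=2); cv2.imwrite('pics/p2.png',crop[:,:,::-1])
E
```

```text
collar top ((589.4662475585938, 222.4452362060547), 31.220319747924805) 56 ((587.2951049804688, 220.88156127929688), (52.63169860839844, 56.244991302490234), 166.84535217285156)
collar scene topface ((585.7628784179688, 219.6676788330078), 15.610434532165527) ((585.79638671875, 219.3404083251953), (26.576786041259766, 30.729862213134766), 18.930370330810547)
[ 30   5 108] [ 18  98 153] [ 18  11 112]
flange ((584.3196411132812, -114.54887390136719), 45.877323150634766) ((584.4783325195312, -114.36127471923828), (89.05529022216797, 89.15174865722656), 78.276123046875)
flange sc ((584.3855590820312, -113.99858856201172), (84.2191162109375, 103.0064468383789), 135.0775909423828)
drvtip [[597. 253.   5.]] [[597. 254.   3.]]
drvmid [[662. 250.   5.]] [[662. 250.   7.]]
glue [[762. 121. 150.]] [[763. 121. 147.]]
glue sc [[764. 125. 150.]
 [779. 142. 100.]]
```

View pics/p1.png

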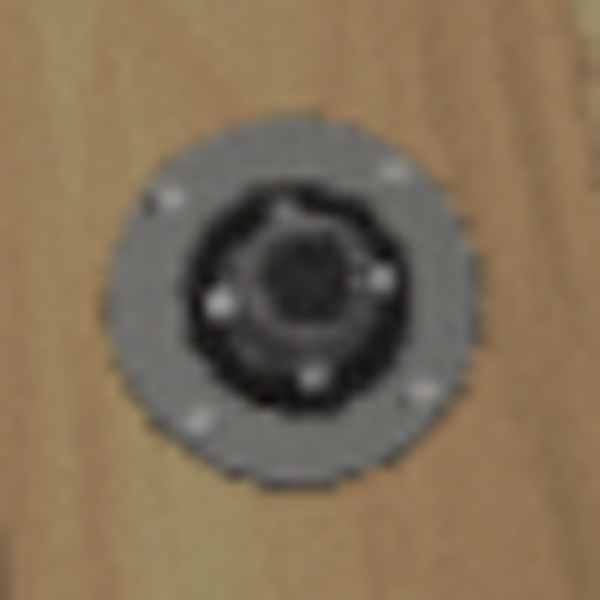

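View pics/p2.png

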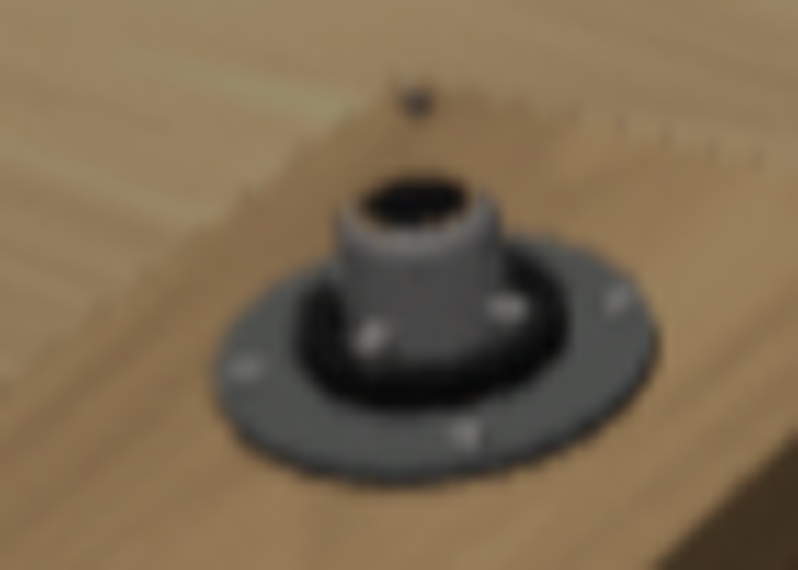

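The close views agree: the port is at about (585,-114) and its four pins show near the ±x/±y directions, about 10° off. The collar is at about (586.5,220), the driver tip at (597,253) and the glue at (765,125). I'll grip with the jaws along roughly world x, which clears the driver.

Request:
move_arm([
  [0,0,0,0,0,0.12],
  [0,0,0,0,0,0.12],
  [0,0,0,0,0,0.12],
  [0,0,0,0,0,0.12],
  [0,0,0,0,0,0.12],
], hand=-1)

```text
t: 0.52
ee_pos: [223.9, 581.2, 219.5]
orientation: [1.49, 2.765, -0.01]
ft_force: [-0.1, 0.1, -0.0]
width: 87.7
```

Request:
move_arm([
  [0,0,0,0,0,0.12],
  [0,0,0,0,0,0.12],
  [0,0,0,0,0,0.12],
  [0,0,0,0,0,0.12],
  [0,0,0,0,0,0.12],
])

```text
t: 0.93
ee_pos: [223.2, 579.6, 217.1]
orientation: [2.265, 2.171, -0.016]
ft_force: [0.5, 0.2, 0.4]
width: 87.8
```

Request:
move_arm([
  [0,0,0,0,0,0.12],
  [0,0,0,0,0,0.12],
  [0,0,0,0,0,0.12],
])

```text
t: 1.18
ee_pos: [222.8, 578.6, 215.7]
orientation: [2.627, 1.709, -0.018]
ft_force: [0.1, 0.9, 0.1]
width: 88.2
```

```bash
cat >> h.py <<'E'
from scipy.spatial.transform import Rotation as R
def plan(target,yaw=None):
    o=ctrl.get_obs(); Rm=R.from_rotvec(o['orientation']).as_matrix()
    jy=np.arctan2(Rm[1,1],Rm[0,1])
    print('t',round(o['t'],2),'pos',o['ee_pos'].round(1),'jawyaw',jy.round(3),'zdown',Rm[:,2].round(4),'F',o['ft_force'].round(1),'M',o['moment'].round(2),'w',round(o['width'],1),'q',o['qpos'].round(2))
    d=Rm.T@(np.array(target)-o['ee_pos']); print('tool delta',d.round(1))
    Z=np.array([0,0,-1.]); c=np.cross(Rm[:,2],Z); print('tilt fix(tool)',(Rm.T@c).round(4))
    if yaw is not None: print('turn tool z',round(-((yaw-jy+np.pi/2)%np.pi-np.pi/2),3))
E
python3 -c "
from h import *
plan([586.5,220,120],-0.25)"
```

```text
t 1.18 pos [222.8 578.6 215.7] jawyaw -0.418 zdown [-0.0052 -0.0128 -0.9999] F [0.1 0.9 0.1] M [-0.07  0.12 -0.03] w 88.2 q [1.18 0.43 1.64 0.   1.09 1.6 ]
tool delta [-179.   477.8   98.3]
tilt fix(tool) [0.0004 0.0138 0.    ]
turn tool z -0.168
```

Request:
move_arm([
  [-11,30,4,0,0.003,0],
  [-11,30,4,0,0.003,0],
  [-11,30,4,0,0.003,0],
  [-11,30,4,0,0.003,0],
  [-11,30,4,0,0.003,0],
])

```text
t: 1.6
ee_pos: [336.0, 467.2, 194.3]
orientation: [-2.632, -1.711, -0.002]
ft_force: [0.3, -0.5, 0.7]
width: 88.1
```

Request:
move_arm([
  [-11,30,4,0,0.003,0],
  [-11,30,4,0,0.003,0],
  [-11,30,4,0,0.003,0],
  [-11,30,4,0,0.003,0],
  [-11,30,4,0,0.003,0],
])

```text
t: 2.02
ee_pos: [454.4, 349.3, 171.4]
orientation: [-2.624, -1.709, -0.019]
ft_force: [-0.5, 0.8, -0.8]
width: 88.1
```

```bash
python3 -c "
from h import *
plan([586.5,220,120],-0.3)"
```

```text
t 2.02 pos [454.4 349.3 171.4] jawyaw -0.416 zdown [ 0.0045  0.015  -0.9999] F [-0.5  0.8 -0.8] M [-0.01  0.12 -0.04] w 88.1 q [0.63 0.41 1.79 0.01 0.93 1.04]
tool delta [-65.6 173.2  50. ]
tilt fix(tool) [-0.0019 -0.0156  0.    ]
turn tool z -0.116
```

Request:
move_arm([
  [-11,29,5,0,-0.004,0],
  [-11,29,5,0,-0.004,0],
  [-11,29,5,0,-0.004,0],
  [-11,29,5,0,-0.004,0],
  [-11,29,5,0,-0.004,0],
])

```text
t: 2.43
ee_pos: [568.6, 232.9, 143.2]
orientation: [2.633, 1.713, -0.013]
ft_force: [0.7, 1.1, -1.1]
width: 87.9
```

Request:
move_arm([
  [-10,28,5,0,0,0],
  [0,0,0,0,0,0],
  [0,0,0,0,0,0],
])

```text
t: 2.68
ee_pos: [593.9, 206.2, 135.5]
orientation: [2.638, 1.705, -0.016]
ft_force: [-0.3, -0.6, -0.1]
width: 87.8
```

```bash
python3 -c "
from h import *
plan([586.5,220,120])
grab('top','top1');grab('scene','sc1')"
```

```text
t 2.68 pos [593.9 206.2 135.5] jawyaw -0.423 zdown [-0.0083 -0.0065 -0.9999] F [-0.3 -0.6 -0.1] M [-0.04  0.11 -0.02] w 87.8 q [ 0.32  0.54  1.67 -0.    0.94  0.74]
tool delta [  9.7 -12.4  15.4]
tilt fix(tool) [-0.0049  0.0093 -0.    ]
```

View pics/sc1.png

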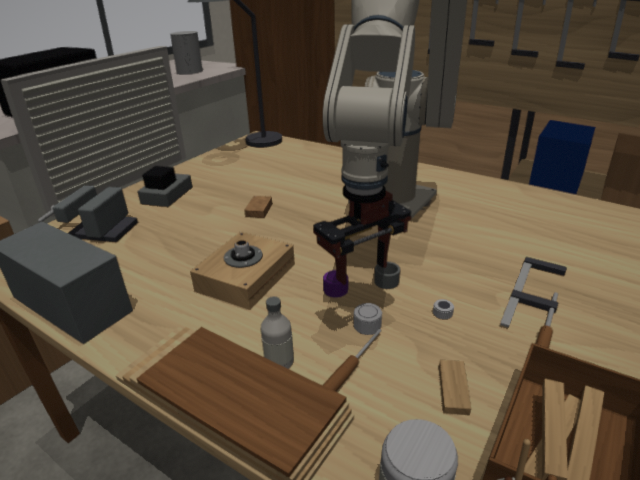

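The scene view shows the open gripper above the collar, fingers at (337,280) and (388,270). That fits z = 135.

Request:
move_arm([
  [5,-6,10,-0.003,0.005,0],
  [5,-6,10,0,0.003,0],
  [0,0,10,0,0,0],
  [0,0,0,0,0,0],
])

```text
t: 3.12
ee_pos: [583.3, 225.3, 105.4]
orientation: [-2.632, -1.713, 0.001]
ft_force: [-0.9, -0.3, -0.0]
width: 87.6
```

```bash
python3 -c "
from h import *
plan([586.5,220,6])"
```

```text
t 3.12 pos [583.3 225.3 105.4] jawyaw -0.417 zdown [-1.1e-03  6.0e-04 -1.0e+00] F [-0.9 -0.3 -0. ] M [-0.04  0.08 -0.02] w 87.6 q [0.35 0.57 1.7  0.   0.87 0.77]
tool delta [-3.6  5.2 99.4]
tilt fix(tool) [-0.0013 -0.0001 -0.    ]
```

Request:
move_arm([
  [-2,2,14,0,0,0],
  [-1,2,14,0,0,0],
  [0,1,10,0,0,0],
  [0,0,5,0,0,0],
  [0,0,0,0,0,0],
])

```text
t: 3.53
ee_pos: [585.3, 222.8, 59.6]
orientation: [-2.628, -1.719, 0.002]
ft_force: [0.5, -0.4, 0.1]
width: 87.8
```

```bash
python3 -c "
from h import *
plan([586.5,220,6])"
```

```text
t 3.53 pos [585.3 222.8  59.6] jawyaw -0.413 zdown [-2.e-03  3.e-04 -1.e+00] F [ 0.5 -0.4  0.1] M [-0.04  0.11  0.03] w 87.8 q [0.34 0.64 1.71 0.   0.8  0.76]
tool delta [-2.1  2.3 53.6]
tilt fix(tool) [-0.002   0.0005 -0.    ]
```

Request:
move_arm([
  [-1,1,13,0,0,0],
  [-1,1,13,0,0,0],
  [0,0,10,0,0,0],
  [0,0,6,0,0,0],
  [0,0,2,0,0,0],
])

```text
t: 3.95
ee_pos: [587.2, 220.0, 11.8]
orientation: [-2.629, -1.718, 0.0]
ft_force: [0.1, 0.8, -0.6]
width: 87.7
```

```bash
python3 -c "
from h import *
plan([586.5,220,6])"
```

```text
t 3.95 pos [587.2 220.   11.8] jawyaw -0.413 zdown [-7.e-04  8.e-04 -1.e+00] F [ 0.1  0.8 -0.6] M [-0.01  0.1   0.  ] w 87.7 q [0.34 0.71 1.72 0.   0.71 0.75]
tool delta [-0.3 -0.7  5.8]
tilt fix(tool) [-0.001  -0.0004 -0.    ]
```

Request:
move_arm([
  [0,0,3,0,0,0],
  [0,0,0.5,0,0,0],
  [0,0,-0.4,0,0,0],
])

```text
t: 4.2
ee_pos: [586.7, 219.7, 7.1]
orientation: [-2.629, -1.718, 0.003]
ft_force: [0.2, -0.1, 0.3]
width: 87.8
```

Request:
move_arm([
  [0,0,-0.5,0,0,0],
  [0,0,-0.5,0,0,0],
  [0,0,-0.5,0,0,0],
  [0,0,-0.5,0,0,0],
  [0,0,-0.5,0,0,0],
], hand=1)

```text
t: 4.62
ee_pos: [587.8, 220.2, 11.7]
orientation: [-2.629, -1.718, -0.001]
ft_force: [-0.2, 0.9, 0.3]
width: 57.9
```

```bash
python3 -c "
from h import *
plan([586.5,220,6])
grab('scene','sc2')"
```

```text
t 4.62 pos [587.8 220.2  11.7] jawyaw -0.413 zdown [ 3.0e-04  1.2e-03 -1.0e+00] F [-0.2  0.9  0.3] M [-0.05  0.17 -0.03] w 57.9 q [0.34 0.71 1.71 0.   0.71 0.75]
tool delta [-0.7 -1.1  5.7]
tilt fix(tool) [-0.0002 -0.0012  0.    ]
```

View pics/sc2.png

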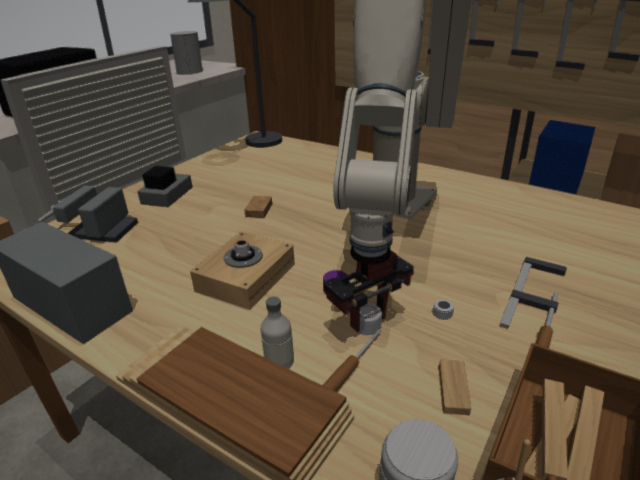

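The gripper is shut on the collar at (369,318) with width 57.9 mm, matching its 58 mm. Next I lift.

Request:
move_arm([
  [0,0,-5,0,0,0],
  [0,0,-15,0,0,0],
  [0,0,-25,0,0,0],
  [0,0,-25,0,0,0],
  [0,0,-25,0,0,0],
])

```text
t: 5.08
ee_pos: [583.4, 218.5, 106.9]
orientation: [-2.627, -1.717, 0.017]
ft_force: [0.1, 0.6, -0.5]
width: 57.0
```

Request:
move_arm([
  [0,0,-25,0,0,0],
  [0,0,-20,0,0,0],
  [0,0,-10,0,0,0],
  [0,0,-1,0,0,0],
])

```text
t: 5.42
ee_pos: [586.4, 219.5, 175.6]
orientation: [-2.629, -1.718, 0.001]
ft_force: [0.7, -0.5, -0.5]
width: 56.6
```

```bash
python3 -c "
from h import *
plan([585,-114,150],-0.41)
grab('scene','sc3')"
```

```text
t 5.42 pos [586.4 219.5 175.6] jawyaw -0.413 zdown [-9.e-04  7.e-04 -1.e+00] F [ 0.7 -0.5 -0.5] M [-0.07  0.06  0.01] w 56.6 q [0.34 0.48 1.66 0.   1.   0.75]
tool delta [-306.   132.6   25.3]
tilt fix(tool) [-0.0011 -0.0003  0.    ]
turn tool z -0.003
```

View pics/sc3.png

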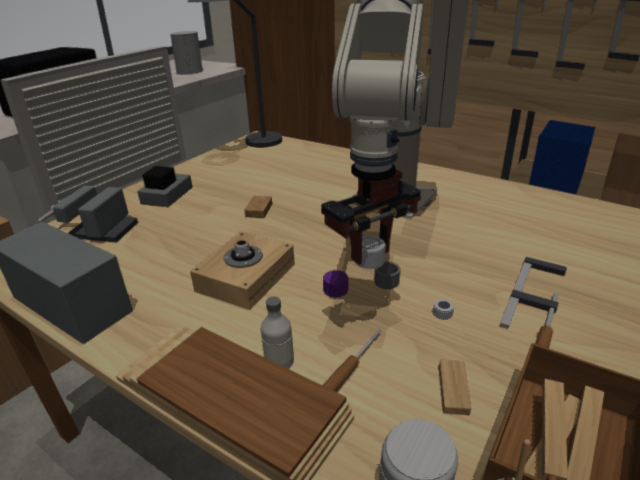

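Request:
move_arm([
  [-20,9,0,0,0,0],
  [-28,12,0,0,0,0],
  [-28,12,0,0,0,0],
  [-28,12,0,0,0,0],
  [-28,12,0,0,0,0],
])

```text
t: 5.88
ee_pos: [582.7, 76.5, 170.1]
orientation: [-2.618, -1.728, 0.007]
ft_force: [1.5, -0.0, -1.3]
width: 56.9
```

Request:
move_arm([
  [-28,12,0,0,0,0],
  [-28,12,0,0,0,0],
  [-28,12,0,0,0,0],
  [-20,9,0,0,0,0],
  [-10,5,0,0,0,0],
])

```text
t: 6.3
ee_pos: [577.6, -56.7, 162.3]
orientation: [-2.614, -1.722, 0.025]
ft_force: [-0.5, -0.0, -1.3]
width: 57.2
```

```bash
python3 -c "
from h import *
plan([585,-114,150],-0.41)
"
```

```text
t 6.3 pos [577.6 -56.7 162.3] jawyaw -0.406 zdown [-0.0195  0.0011 -0.9998] F [-0.5 -0.  -1.3] M [-0.05  0.03  0.03] w 57.2 q [-0.12  0.44  1.76 -0.    0.96  0.29]
tool delta [-49.7  29.6  12.1]
tilt fix(tool) [-0.0184  0.0067 -0.    ]
turn tool z 0.004
```

Request:
move_arm([
  [-18,10,-1,-0.008,0.003,0],
  [-16,9,-1,-0.005,0.002,0],
  [-10,5,-1,0,0,0],
  [-2,1,-1,0,0,0],
  [0,0,-0.5,0,0,0],
])

```text
t: 6.72
ee_pos: [579.3, -111.8, 161.3]
orientation: [-2.618, -1.718, 0.016]
ft_force: [0.1, 0.6, -1.1]
width: 56.9
```

```bash
python3 - <<'E'
from h import *
plan([585,-114,130],-0.41)
s=grab('scene','sc4');t=grab('top','top4')
c=cv2.resize(s['frame'][170:290,170:330],(800,600),interpolation=2); cv2.imwrite('pics/c4.png',c[:,:,::-1])
E
```

```text
t 6.72 pos [ 579.3 -111.8  161.3] jawyaw -0.409 zdown [-0.0146  0.003  -0.9999] F [ 0.1  0.6 -1.1] M [-0.05  0.07 -0.01] w 56.9 q [-0.21  0.45  1.74 -0.    0.96  0.2 ]
tool delta [ 0.3  6.5 31.2]
tilt fix(tool) [-0.0146  0.003  -0.    ]
turn tool z 0.001
```

View pics/c4.png

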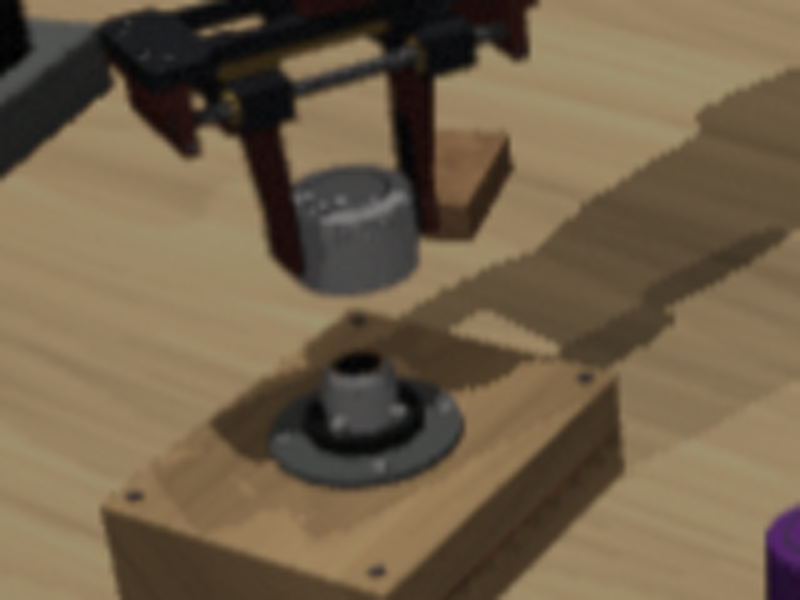

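The crop shows the collar held squarely above the spigot (crop 357,230), with the fingertips a little above its underside. I'll measure its height and centre from depth.

```bash
python3 - <<'E'
from h import *
s=load('sc4')
for v in range(202,232,2): print(v,[tuple(depthpts(s,[(u,v)])[0].round(0)) for u in (236,242,248)])
uu,vv=np.meshgrid(np.arange(232,252),np.arange(200,230)); uv=np.c_[uu.ravel(),vv.ravel()]; P=depthpts(s,uv)
w=P[(P[:,2]>155)&(P[:,2]<182)&(abs(P[:,0]-580)<40)&(abs(P[:,1]+112)<40)]
from scipy.optimize import least_squares
f=least_squares(lambda c:np.hypot(w[:,0]-c[0],w[:,1]-c[1])-29,[580,-112],loss='soft_l1'); print(f.x,len(w))
E
```

```text
202 [(np.float64(278.0), np.float64(-420.0), np.float64(-4.0)), (np.float64(270.0), np.float64(-401.0), np.float64(-2.0)), (np.float64(260.0), np.float64(-385.0), np.float64(-3.0))]
204 [(np.float64(567.0), np.float64(-131.0), np.float64(187.0)), (np.float64(560.0), np.float64(-119.0), np.float64(187.0)), (np.float64(551.0), np.float64(-109.0), np.float64(185.0))]
206 [(np.float64(576.0), np.float64(-123.0), np.float64(188.0)), (np.float64(567.0), np.float64(-113.0), np.float64(186.0)), (np.float64(560.0), np.float64(-101.0), np.float64(186.0))]
208 [(np.float64(580.0), np.float64(-119.0), np.float64(186.0)), (np.float64(575.0), np.float64(-106.0), np.float64(187.0)), (np.float64(566.0), np.float64(-96.0), np.float64(185.0))]
210 [(np.float64(587.0), np.float64(-113.0), np.float64(185.0)), (np.float64(582.0), np.float64(-100.0), np.float64(186.0)), (np.float64(571.0), np.float64(-92.0), np.float64(184.0))]
212 [(np.float64(597.0), np.float64(-104.0), np.float64(187.0)), (np.float64(589.0), np.float64(-94.0), np.float64(186.0)), (np.float64(580.0), np.float64(-84.0), np.float64(185.0)
[... 979 characters left out ...]
, (np.float64(597.0), np.float64(-90.0), np.float64(161.0)), (np.float64(586.0), np.float64(-83.0), np.float64(158.0))]
226 [(np.float64(605.0), np.float64(-102.0), np.float64(156.0)), (np.float64(597.0), np.float64(-91.0), np.float64(156.0)), (np.float64(586.0), np.float64(-84.0), np.float64(152.0))]
228 [(np.float64(603.0), np.float64(-104.0), np.float64(150.0)), (np.float64(597.0), np.float64(-92.0), np.float64(150.0)), (np.float64(389.0), np.float64(-274.0), np.float64(-4.0))]
230 [(np.float64(418.0), np.float64(-295.0), np.float64(-2.0)), (np.float64(412.0), np.float64(-277.0), np.float64(0.0)), (np.float64(399.0), np.float64(-265.0), np.float64(-3.0))]
[ 578.11501218 -113.29971497] 219
```

```bash
python3 - <<'E'
from h import *
from scipy.optimize import least_squares
def cyl(tag,box,c0,r,z0,z1):
    s=load(tag);uu,vv=np.meshgrid(np.arange(box[0],box[2]),np.arange(box[1],box[3])); P=depthpts(s,np.c_[uu.ravel(),vv.ravel()])
    w=P[(P[:,2]>z0)&(P[:,2]<z1)&(np.hypot(P[:,0]-c0[0],P[:,1]-c0[1])<r+8)]
    f=least_squares(lambda c:np.hypot(w[:,0]-c[0],w[:,1]-c[1])-r,c0,loss='soft_l1'); print(tag,f.x.round(1),len(w))
cyl('scene0',(225,235,262,270),(585,-114),17,83,95)
cyl('sc4',(225,235,262,270),(585,-114),17,83,95)
cyl('scene0',(345,300,395,340),(586,220),29,6,34)
E
```

```text
scene0 [ 583.  -115.3] 65
sc4 [ 582.8 -115.7] 66
scene0 [584.7 219.7] 298
```

Request:
move_arm([
  [0,3,6,-0.01,0.002,0],
  [0,3,10,-0.008,0.001,0],
  [0,0,10,-0.005,0,0],
  [0,0,8,-0.003,0,0],
  [0,0,0,0,0,0],
])

```text
t: 7.23
ee_pos: [586.3, -108.9, 125.5]
orientation: [2.611, 1.725, 0.016]
ft_force: [-0.6, -0.2, -1.0]
width: 56.9
```

```bash
python3 - <<'E'
from h import *
plan([584.5,-114,112],-0.41)
E
```

```text
t 7.23 pos [ 586.3 -108.9  125.5] jawyaw -0.403 zdown [ 0.0151 -0.0047 -0.9999] F [-0.6 -0.2 -1. ] M [-0.06  0.04  0.03] w 56.9 q [-0.2   0.5   1.77 -0.    0.86  0.2 ]
tool delta [-5.5  0.1 13.5]
tilt fix(tool) [ 0.0157 -0.0016 -0.    ]
turn tool z 0.007
```

Request:
move_arm([
  [-2.5,0,0,0.006,0,0],
  [-2,0,1,0.003,0,0],
  [-1,0,1,0,0,0],
  [0,0,0,0,0,0],
])

```text
t: 7.57
ee_pos: [584.2, -113.0, 123.3]
orientation: [2.616, 1.733, 0.007]
ft_force: [0.3, 0.2, -1.2]
width: 57.5
```

```bash
python3 - <<'E'
from h import *
plan([584.5,-114,112],-0.41)
E
```

```text
t 7.57 pos [ 584.2 -113.   123.3] jawyaw -0.401 zdown [ 5.5e-03 -5.0e-04 -1.0e+00] F [ 0.3  0.2 -1.2] M [-0.08  0.05  0.01] w 57.5 q [-0.21  0.51  1.77  0.    0.86  0.19]
tool delta [-0.8  0.6 11.3]
tilt fix(tool) [ 0.0053 -0.0017  0.    ]
turn tool z 0.009
```

Request:
move_arm([
  [-0.8,0.5,4,0.002,0,0],
  [0,0,4,0.001,0,0],
  [0,0,4,0,0,0],
  [0,0,3,0,0,0],
  [0,0,2,0,0,0],
])

```text
t: 7.98
ee_pos: [585.5, -114.7, 106.2]
orientation: [2.618, 1.732, 0.007]
ft_force: [-0.3, -0.5, -1.0]
width: 56.9
```

```bash
python3 - <<'E'
from h import *
plan([584.5,-114,93],-0.41)
E
```

```text
t 7.98 pos [ 585.5 -114.7  106.2] jawyaw -0.402 zdown [ 5.4e-03  2.0e-04 -1.0e+00] F [-0.3 -0.5 -1. ] M [ 0.    0.1  -0.03] w 56.9 q [-0.21  0.53  1.77  0.    0.83  0.19]
tool delta [ 0.2 -1.3 13.2]
tilt fix(tool) [ 0.0049 -0.0023 -0.    ]
turn tool z 0.008
```

Request:
move_arm([
  [0,-0.5,3,0.002,0,0],
  [0,0,3,0.001,0,0],
  [0,0,2,0,0,0],
  [0,0,2,0,0,0],
])

```text
t: 8.32
ee_pos: [584.8, -114.4, 94.7]
orientation: [-2.62, -1.733, -0.004]
ft_force: [0.8, -0.5, -1.2]
width: 57.1
```

```bash
python3 - <<'E'
from h import *
plan([584.5,-114,93],-0.41)
s=grab('scene','sc5')
c=cv2.resize(s['frame'][170:290,170:330],(800,600),interpolation=2); cv2.imwrite('pics/c5.png',c[:,:,::-1])
E
```

```text
t 8.32 pos [ 584.8 -114.4   94.7] jawyaw -0.402 zdown [ 0.0017  0.0017 -1.    ] F [ 0.8 -0.5 -1.2] M [-0.04  0.04 -0.03] w 57.1 q [-0.21  0.55  1.77  0.    0.82  0.19]
tool delta [ 0.2 -0.4  1.7]
tilt fix(tool) [ 0.0009 -0.0022  0.    ]
turn tool z 0.008
```

View pics/c5.png

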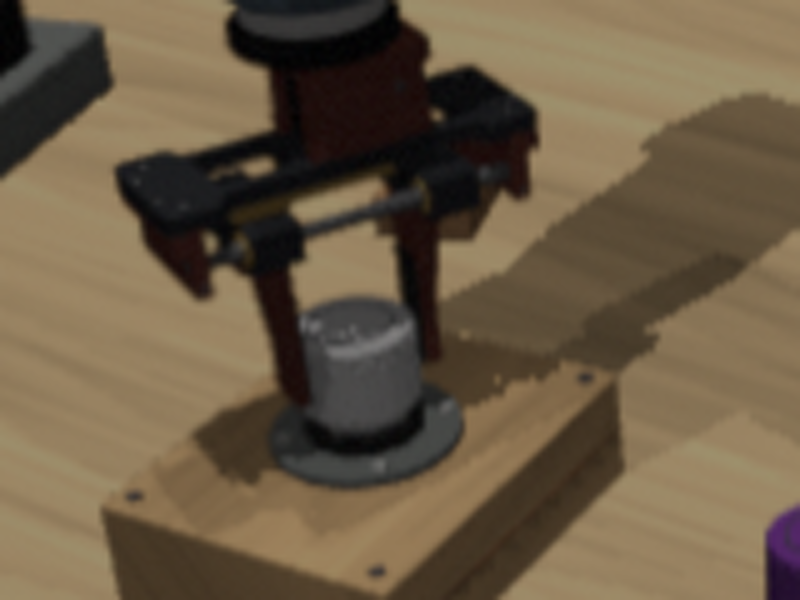

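The collar now sits over the spigot, with the seal ring still visible below its rim (crop 365,435). Next I lower until it touches the pins.

Request:
move_arm([
  [0,0,1.5,0,0,0],
  [0,0,1.5,0,0,0],
])

```text
t: 8.53
ee_pos: [584.7, -114.3, 91.4]
orientation: [-2.619, -1.733, -0.003]
ft_force: [-5.3, 1.6, 19.2]
width: 56.9
```

Request:
move_arm([
  [0,0,1.5,0,0,0],
  [0,0,1.5,0,0,0],
])

```text
t: 8.7
ee_pos: [584.7, -114.3, 91.4]
orientation: [-2.619, -1.733, -0.003]
ft_force: [-5.6, 0.8, 15.7]
width: 57.4
```

Request:
move_arm([
  [0,0,1.5,0,0,0],
  [0,0,1.5,0,0,0],
])

```text
t: 8.87
ee_pos: [584.7, -114.3, 91.5]
orientation: [-2.619, -1.733, -0.003]
ft_force: [-4.6, 1.2, 12.1]
width: 57.0
```

The pins take the load at TCP z = 91.4, so home should be about 81.4. I'll turn under a light press.

Request:
move_arm([
  [0,0,0.7,0,0,0.06],
  [0,0,0.7,0,0,0.06],
  [0,0,0.7,0,0,0.06],
  [0,0,0.7,0,0,0.06],
])

```text
t: 9.2
ee_pos: [586.0, -114.8, 91.2]
orientation: [2.812, 1.396, 0.007]
ft_force: [-0.5, -0.2, -1.1]
width: 56.6
```

```bash
python3 - <<'E'
from h import *
plan([584.7,-114.3,81.4],-0.41)
E
```

```text
t 9.2 pos [ 586.  -114.8   91.2] jawyaw -0.649 zdown [ 4.8e-03  4.0e-04 -1.0e+00] F [-0.5 -0.2 -1.1] M [-0.05  0.09 -0.02] w 56.6 q [-0.21  0.56  1.77  0.    0.81  0.43]
tool delta [-0.4 -1.3  9.8]
tilt fix(tool) [ 0.0036 -0.0032  0.    ]
turn tool z -0.239
```

Request:
move_arm([
  [0,-0.8,1.5,0,0,0],
  [0,0,1.5,0,0,0],
])

```text
t: 9.37
ee_pos: [585.7, -114.4, 88.5]
orientation: [2.812, 1.394, 0.008]
ft_force: [0.7, 0.1, -0.2]
width: 56.8
```

It has already gone below pin level (88.5) without force, so the keyways line up. Next I push to the seal and home.

Request:
move_arm([
  [0,-0.6,1.5,0,0,0],
  [0,0,1.5,0,0,0],
])

```text
t: 9.53
ee_pos: [585.2, -113.9, 85.3]
orientation: [2.81, 1.399, 0.009]
ft_force: [-2.2, 1.2, 2.7]
width: 56.9
```

Request:
move_arm([
  [0,0,1.5,0,0,0],
  [0,0,1.5,0,0,0],
])

```text
t: 9.7
ee_pos: [585.2, -113.9, 82.3]
orientation: [2.809, 1.401, 0.008]
ft_force: [-1.3, -0.7, 3.7]
width: 57.2
```

```bash
python3 - <<'E'
from h import *
plan([584.7,-114.3,81.4])
E
```

```text
t 9.7 pos [ 585.2 -113.9   82.3] jawyaw -0.646 zdown [ 5.9e-03  2.0e-04 -1.0e+00] F [-1.3 -0.7  3.7] M [0.05 0.44 0.05] w 57.2 q [-0.21  0.57  1.78  0.    0.79  0.43]
tool delta [-0.6 -0.2  0.9]
tilt fix(tool) [ 0.0046 -0.0037 -0.    ]
```

Seal force reads as expected. Now the last millimetre.

Request:
move_arm([
  [0,0,1,0,0,0],
  [0,0,1,0,0,0],
])

```text
t: 9.87
ee_pos: [585.3, -113.9, 81.6]
orientation: [2.809, 1.402, 0.008]
ft_force: [-7.4, 1.8, 19.1]
width: 56.8
```

Request:
move_arm([
  [0,0,1,0,0,0],
  [0,0,0.8,0,0,0],
  [0,0,0.8,0,0,0],
])

```text
t: 10.12
ee_pos: [585.3, -113.9, 81.6]
orientation: [2.808, 1.403, 0.008]
ft_force: [-2.9, 0.8, 8.7]
width: 57.3
```

```bash
python3 - <<'E'
from h import *
plan([584.7,-114.3,81.4])
s=grab('scene','sc6')
c=cv2.resize(s['frame'][170:290,170:330],(800,600),interpolation=2); cv2.imwrite('pics/c6.png',c[:,:,::-1])
plan([584.7,-114.3,81.4])
uu,vv=np.meshgrid(np.arange(225,262),np.arange(225,240)); P=depthpts(s,np.c_[uu.ravel(),vv.ravel()])
w=P[(np.hypot(P[:,0]-583,P[:,1]+114)<20)&(P[:,2]>98)&(P[:,2]<125)];print('top z',np.median(w[:,2]),len(w))
E
```

```text
t 10.12 pos [ 585.3 -113.9   81.6] jawyaw -0.644 zdown [ 5.4e-03  3.0e-04 -1.0e+00] F [-2.9  0.8  8.7] M [ 0.1   0.77 -0.09] w 57.3 q [-0.21  0.57  1.78  0.    0.79  0.43]
tool delta [-0.7 -0.2  0.2]
tilt fix(tool) [ 0.0041 -0.0035 -0.    ]
t 10.17 pos [ 585.3 -113.9   81.6] jawyaw -0.644 zdown [ 5.4e-03  3.0e-04 -1.0e+00] F [-2.8  0.8  8.7] M [ 0.12  0.85 -0.03] w 57.0 q [-0.21  0.57  1.78  0.    0.79  0.43]
tool delta [-0.6 -0.2  0.2]
tilt fix(tool) [ 0.0042 -0.0035  0.    ]
top z 108.40698409776019 71
```

View pics/c6.png

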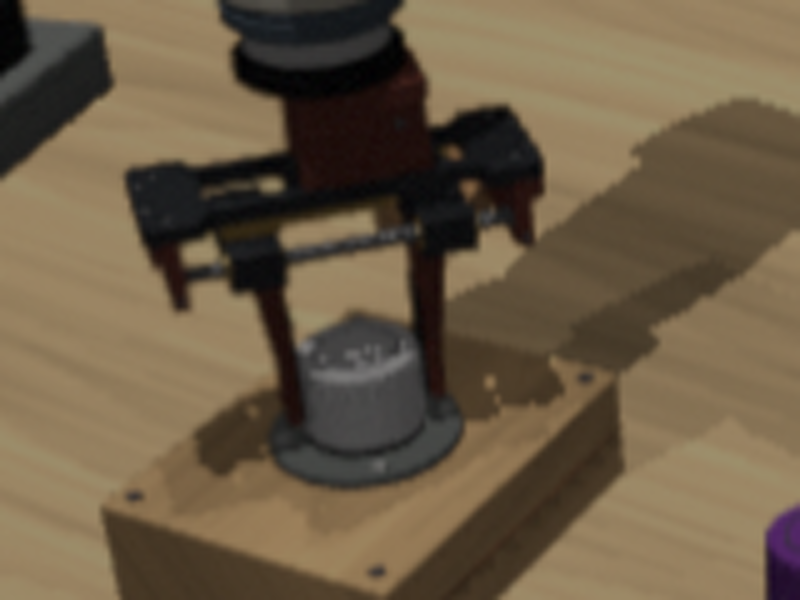

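The collar is home. Its rim is on the flange and the seal is hidden, its top measures z = 108.4 against 108, and the hard stop came at TCP z = 81.6. The hold is steady at 8.7 N, so I'm handing in.

```bash
python3 - <<'E'
from h import *
print(ctrl.close_job())
plan([584.7,-114.3,81.4])
E
```

```text
the job is handed in; nothing more can be done
None
the job is handed in; nothing more can be done
```

I picked up the silver collar and set it over the port. A turn of about 0.25 rad on the pins dropped its keyways over them, and I pushed it down against the seal to the hard stop. I handed the job in at about 10 s, with the collar still gripped and pressed down.

Last checks before handing in:
- **Depth:** the gripper had dropped 9.8 mm below where the collar rested on the pins; 10 mm is fully home. The camera put the collar's top at z = 108.4 mm against an expected 108.
- **Hold:** the push down was steady at 8.7 N with the fingers shut on the collar (57 mm opening).
- **Position:** tilt was about 0.005 rad, and the tool was within about 1 mm of the port centre I measured.

One small disagreement: the side-view fit read the collar and spigot centres about 1–2 mm off my other measurements. The offset was the same for both, so I aimed by the difference between them. I did not measure the other objects again at the end, but nothing suggested any had moved. No verdict is reported, so I can't confirm the judged result.

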